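# Find the jar lid that rocks and press it home

### The arm

A 6-joint arm with a two-finger parallel gripper is mounted at the origin on the work surface. World frame = base frame: x ahead of the robot, y to its left, z up, the work surface at z = 0. Lengths are in m, angles in rad, forces in N, time in s.
With the tool pointing down it reaches from about 0.275 to 0.825 m from the base axis. Payload 5.2 kg.
Tool frame: the origin (TCP) lies on the centre line of the jaws, within the pads' length; the fingertips stand 17 mm ahead of it and the grasp point (between the pads) lies 2 mm behind it (arm.tip_reach is the distance from the TCP to the fingertips, in m); z points along the fingers, y is the direction in which the jaws open and shut (so a half turn about z gives the same grasp; the last joint's range is limited). The gripper opens to 93 mm and grips with 3 to 60 N. Pads are 15 mm wide; open, the fingers measure 128 mm over their backs; the gripper's body (75 mm by 188 mm) begins 65 mm behind the grasp point.
Start: joints at [-1.306, 0.259, 1.535, -0, 1.348, -0.203], TCP at [0.248, -0.491, 0.236] pointing down, gripper open.
Joint ranges: [-3.14, 3.14], [-0.91, 2.08], [0.19, 2.58], [-1.22, 4.36], [0.22, 2.71], [-3.12, 3.12]. Speed limits (rad/s): [2.57, 2.57, 3.14, 3.14, 3.14, 3.14].

### API

Orientations are given as a 3x3 rotation matrix whose columns are the frame's x, y, z axes.
In Python, from cell import arm gives the robot as it stands. The module is installed in compiled form; this text tells all that it offers.
- The arm moves only by the tool send_rows, never from a script. Its argument "deltas" is a list of rows, each a list of 3 entries, a list of its own where there are three numbers: the turn, a rotation vector about the world's x, y, z in degrees, then the shift along the world's x, y, z in cm, then the opening, from 0 (shut) to 1 (fully open). In form: [[[rx, ry, rz], [dx, dy, dz], jaw], ...]. A call has 1 to 5 rows; each row is the pose to reach, as a shift and turn from the pose commanded when the call began; what a row does not reach only later rows make up. A row lasts 1/10 s, in which the tool goes at most 50 mm and 8.59 degrees, less where a joint would pass 70% of its speed; a pose out of reach is approached as far as the arm can. A call with a gripper value outside its range is refused whole. The fingers move at their own pace and stop on an object; "squeeze" is the grip in N (left out, the last holds). Time passes only in rows, so rows that repeat a pose let the fingers close. It gives the time, the measured TCP pose, the force and the opening at its end, in the units of the state.
- arm.get_obs(): the state, without advancing time (a new reading comes with each control period).
- arm.grab_frame(name): name is "scene" or "top" or "wrist"; returns (picture, depth): 384x512x3 uint8, red, green, blue; 384x512 float32, m along the optical axis (not along the pixel's ray), 0 where there is no reading.
- arm.calibration(name): a dict with "K" (3x3 intrinsics, pixels), "R" (3x3) and "t" (3): a world point X has camera coordinates R X + t. Camera axes: x right, y down, z forward; pixel columns grow to the right and rows downward; lengths in m; the calibration is good to about 2 mm. A picture is of the moment at which its call begins: read the wrist's pose just before it. calibration takes no time and is no camera call; for the wrist camera it gives the pose at the moment of the call.
- arm.hand_in(): hands the job in, once; it reports no verdict.
The state is a dict: "time_s": time; "joint_pos": joint angles; "joint_velocities": joint speeds; "joint_torque": joint torques, N m; "tcp_pos": TCP position; "tool_rot": TCP orientation; "force": force on the tool from outside, world axes, zero at the start; "torque": the same for the moment, N m; "finger_gap": opening from 0.0 (shut) to 1.0 (fully open).
Only numpy, scipy, OpenCV 4.12 (cv2) and the standard library are available. Lean on these libraries where they do the work, as an engineer would, in place of code of your own. Each camera call takes 0.05 s, during which the arm holds its last target. There are 200 camera calls.

### The job

One of the four yellow jar lids on this electrician's cart is not clipped down. With the fingertips, press gently near the edge of the lids, one after another, until you find the one that rocks; then press that lid in the middle until it is fully home and level, and finish while still holding it pressed down with the fingertips. Do not grip or lift any lid, do not lean hard on them, and leave the other things on the cart where they are.

Things in the scene. Friction and masses are not known exactly. Their poses are not given: they have to be found in the camera images.
- lid_a: Round yellow plastic jar lid, one of four alike: 80 mm across, 14 mm deep, solid flat top. Origin at the centre of its underside, so its top is 14 mm above the origin, 82 to 94 mm above the table; z points up through its top and leans with the lid. The jars are packed to different heights, so a lid's height does not tell whether it is clipped. How lids behave: see rack.
- lid_b: Round yellow plastic jar lid, one of four alike: 80 mm across, 14 mm deep, solid flat top. Origin at the centre of its underside, so its top is 14 mm above the origin, 82 to 94 mm above the table; z points up through its top and leans with the lid. The jars are packed to different heights, so a lid's height does not tell whether it is clipped. How lids behave: see rack.
- lid_c: Round yellow plastic jar lid, one of four alike: 80 mm across, 14 mm deep, solid flat top. Origin at the centre of its underside, so its top is 14 mm above the origin, 82 to 94 mm above the table; z points up through its top and leans with the lid. The jars are packed to different heights, so a lid's height does not tell whether it is clipped. How lids behave: see rack.
- lid_d: Round yellow plastic jar lid, one of four alike: 80 mm across, 14 mm deep, solid flat top. Origin at the centre of its underside, so its top is 14 mm above the origin, 82 to 94 mm above the table; z points up through its top and leans with the lid. The jars are packed to different heights, so a lid's height does not tell whether it is clipped. How lids behave: see rack.
- rack: Fixed black tray, 140 x 430 mm, 30 mm high, holding the 4 clear jars 100 mm apart along its y axis; origin on the table below the middle of that row; open ledge on the robot's side, metal bins 50 mm high behind. Clipped lids give under 1 mm. The loose lid sits level 5 mm too high: 5 N near its edge rocks it 0.1 to 0.16 rad (it springs back); about 15 N in its middle slides it down for good.
- cap_0: Loose red cone-shaped wire connector, 19 mm across, 24 mm tall, standing on the ledge in front of the jars; origin at the centre of its underside. A bystander.
- cap_1: Loose orange cone-shaped wire connector, 19 mm across, 24 mm tall, standing on the ledge in front of the jars; origin at the centre of its underside. A bystander.
- cap_2: Loose blue cone-shaped wire connector, 19 mm across, 24 mm tall, standing on the ledge in front of the jars; origin at the centre of its underside. A bystander.
- screwdriver: Screwdriver lying on the table in front of the jar rack; origin at its middle, blade along its x axis. A bystander.
- water: Clear water bottle, 64 mm across, 190 mm tall, standing left of the jars; origin at the centre of its underside. A bystander.
- tape: Black roll of tape lying flat, 100 mm across, 19 mm tall, right of the jars; origin at the centre of its underside. A bystander.
- carton: Green carton 60 x 140 x 45 mm, left of the jars; origin at the centre of its underside. A bystander.

How it is judged:
On the way, in this order (a step that is already met when the one before it is completed fails the run):
1. the loose lid is made to rock: it leans by more than 0.05 rad under the fingers (angle between lid_c's own z axis and vertical above 0.05 rad and contact force between the fingers and lid_c above 0.5 N), for 0.05 s.
2. the loose lid is pressed home: down by more than 3.8 mm, level within 0.04 rad (distance of lid_c from where it was at the start of the episode above 0.0038 m and angle between lid_c's own z axis and vertical below 0.04 rad), for 0.2 s.
At the end, for the whole second after the job is handed in: The loose lid is down by 3.8 to 9 mm from where it started and level within 0.04 rad, and the fingers press on it with 2 to 40 N; the other three lids are within 3 mm and the bystanders within 20 mm of where they were (all of step 2 and distance of lid_c from where it was at the start of the episode below 0.009 m and contact force between the fingers and lid_c between 2 and 40 N and distance of each of lid_a, lid_b, lid_d from where it was at the start of the episode below 0.003 m and distance of each of cap_0, cap_1, cap_2, screwdriver, water, tape, carton from where it was at the start of the episode below 0.02 m); the arm keeps its last pose, push and grip.
It fails at once if a lid is lifted (the loose lid's underside higher than 89 mm, another lid 3 mm from its place) (height (world z) of lid_c above 0.089 m or distance of any of lid_a, lid_b, lid_d from where it was at the start of the episode above 0.003 m).
It fails at once if the fingers lean on a lid with more than 45 N (contact force between the fingers and lid_a above 45 N or contact force between the fingers and lid_b above 45 N or contact force between the fingers and lid_c above 45 N or contact force between the fingers and lid_d above 45 N).
It fails at once if a bystander is moved by more than 20 mm (distance of any of cap_0, cap_1, cap_2, screwdriver, water, tape, carton from where it was at the start of the episode above 0.02 m).
It also fails if it takes over 48 s, if anything falls off the work surface, if the arm or the gripper's body presses on something with over 40 N, if the wrist force passes 120 N, or if a joint passes its speed limit or range.

## Working session

There is one attempt and no reset: what is moved stays moved. The work goes in short steps, Python scripts to look and compute and a tool call to move; the robot and the scene stay as the last step left them, time stands still between calls to the robot, and variables do not carry over. Pictures are saved under pics/ and viewed, about 8 in all and at most 12, crops included, and the job is handed in when it is done.

Besides the shell and the picture viewer there is one more tool, called in YAML: its name, and indented under it one key for each argument. send_rows: Moves the arm, as the interface text tells. Its arguments: {"type":"object","properties":{"deltas":{"type":"array","items":{"type":"array"}},"squeeze":{"type":"number"}},"required":["deltas"]}

```bash
mkdir -p pics
cat > h.py <<'E'
from cell import arm
import numpy as np, cv2
def lids(name,tag):
    img,d=arm.grab_frame(name); c=arm.calibration(name)
    cv2.imwrite(f'pics/{tag}.png',img[:,:,::-1])
    K,R,t=map(np.array,(c['K'],c['R'],c['t']))
    hsv=cv2.cvtColor(img,cv2.COLOR_RGB2HSV)
    m=cv2.inRange(hsv,(20,110,90),(35,255,255))
    n,l,s,ce=cv2.connectedComponentsWithStats(m)
    v,u=np.indices(d.shape)
    P=(np.stack([(u-K[0,2])/K[0,0]*d,(v-K[1,2])/K[1,1]*d,d],-1)-t)@R
    for i in range(1,n):
        if s[i,4]<80: continue
        k=(l==i)&(d>0); p=P[k]; zt=np.percentile(p[:,2],80) ; q=p[np.abs(p[:,2]-zt)<.004]
        print(name,s[i],ce[i].round(),'ztop',zt.round(4),'mid',((q[:,:2].min(0)+q[:,:2].max(0))/2).round(4),'ext',np.ptp(q[:,:2],axis=0).round(3))
    return img,d,P
E
python3 - <<'E'
from h import *
o=arm.get_obs(); print(o['tool_rot'],o['time_s'],o['force'],arm.tip_reach)
lids('top','top');lids('scene','scene')
a=cv2.imread('pics/top.png');cv2.imwrite('pics/both.png',cv2.resize(np.vstack([a,cv2.imread('pics/scene.png')]),(400,600)))
E
```

```text
[[ 8.92576378e-01  4.50895961e-01 -4.91202760e-04]
 [ 4.50896108e-01 -8.92574815e-01  1.70280575e-03]
 [ 3.29353022e-04 -1.74136560e-03 -9.99998430e-01]] 0.0 [0.65135205 0.3044969  0.02375731] 0.017
top [297 188  26  26 531] [310. 201.] ztop 0.0931 mid [ 0.5287 -0.2168] ext [0.077 0.074]
top [269 190  23  22 394] [280. 200.] ztop 0.0881 mid [ 0.5287 -0.1214] ext [0.068 0.068]
top [205 206  24  12 211] [217. 211.] ztop 0.0888 mid [0.4881 0.0805] ext [0.036 0.07 ]
scene [236  10  13 103 855] [242.  59.] ztop 0.3491 mid [-0.7904 -1.1013] ext [0.032 0.054]
scene [  104    84   291   300 23351] [255. 241.] ztop 0.0014 mid [ 0.3225 -0.1194] ext [1.127 1.351]
scene [348 139  89  28 536] [384. 150.] ztop 0.0014 mid [-0.1894  0.1944] ext [0.109 0.412]
scene [ 357  153  155  113 4724] [444. 199.] ztop 0.0019 mid [0.0502 0.3896] ext [0.415 0.58 ]
scene [ 38 170  53  49 887] [ 66. 195.] ztop 0.0003 mid [ 0.783 -0.638] ext [0.203 0.324]
scene [198 199  12  17  87] [204. 208.] ztop 0.0366 mid [ 0.6257 -0.1621] ext [0.028 0.039]
scene [ 381  214  104   53 1873] [433. 242.] ztop 0.0356 mid [0.4754 0.4801] ext [0.026 0.076]
scene [292 250  57  37 686] [325. 266.] ztop 0.0013 mid [0.6181 0.2836] ext [0.089 0.183]
scene [453 261  24  14  99] [467. 268.] ztop 0.0015 mid [0.4104 0.6101] ext [0.033 0.059]
scene [454 269  21  17 107] [467. 278.] ztop 0.0014 mid [0.4505 0.6149] ext [0.041 0.051]
scene [374 279  33  32 271] [388. 293.] ztop 0.0016 mid [0.6187 0.4762] ext [0.066 0.098]
scene [495 287  17  12  88] [506. 293.] ztop 0.002 mid [0.4478 0.7102] ext [0.05  0.034]
scene [481 311  31  47 261] [497. 330.] ztop 0.1563 mid [0.7199 0.6936] ext [0.042 0.013]
```

View pics/top.png

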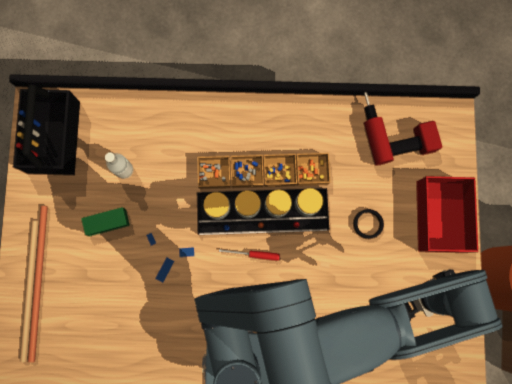

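View pics/scene.png

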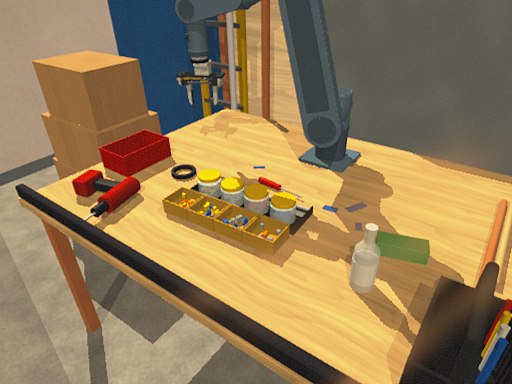

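Top view shows the four lids at about (217,206), (247,204), (278,203) and (310,201), with some shadow on the left ones. I'll go closer with the jaws shut and look with the wrist camera.

send_rows:
  deltas:
    - [[0,0,-27],[18,30,4],0]
    - [[0,0,-27],[18,30,4],0]
    - [[0,0,-27],[18,30,4],0]
    - [[0,0,-27],[18,30,4],0]
    - [[0,0,-27],[18,30,4],0]
  squeeze: 10

```text
time_s: 0.6
tcp_pos: [0.3736, -0.2807, 0.2634]
tool_rot: [[1.0, -0.005, -0.0], [-0.005, -1.0, 0.001], [-0.0, -0.001, -1.0]]
force: [1.2, -0.4, 0.8]
finger_gap: 0.616
```

send_rows:
  deltas:
    - [[0,0,0],[0,14,9],0]
    - [[0,0,0],[0,14,9],0]
    - [[0,0,0],[0,14,9],0]
    - [[0,0,0],[0,14,9],0]
    - [[0,0,0],[0,14,9],0]

```text
time_s: 1.1
tcp_pos: [0.3736, -0.1414, 0.3548]
tool_rot: [[1.0, -0.0, 0.003], [-0.0, -1.0, -0.002], [0.003, 0.002, -1.0]]
force: [-0.4, -0.1, -0.0]
finger_gap: 0.189
```

Run:
```python
from h import *
o=arm.get_obs(); print(o['tcp_pos'],o['tool_rot'],o['time_s'],o['force'],o['finger_gap'])
lids('wrist','w1');print(arm.calibration('wrist'))
```

```text
[ 0.37363858 -0.14143859  0.35478224] [[ 9.99996025e-01 -3.08604059e-04  2.80271138e-03]
 [-3.02674545e-04 -9.99997716e-01 -2.11581273e-03]
 [ 2.80335792e-03  2.11495601e-03 -9.99993834e-01]] 1.1 [-3.66308274e-01 -1.29686974e-01 -1.29939358e-04] 0.18948707674283533
wrist [ 277    6   65   71 3548] [309.  41.] ztop 0.0891 mid [ 0.5301 -0.2184] ext [0.079 0.079]
wrist [ 200   14   63   68 3361] [231.  47.] ztop 0.0841 mid [ 0.5231 -0.1179] ext [0.079 0.078]
wrist [ 122   17   65   70 3466] [154.  51.] ztop 0.087 mid [ 0.5181 -0.0193] ext [0.079 0.079]
wrist [  46   24   66   68 3506] [79. 58.] ztop 0.0849 mid [0.5112 0.081 ] ext [0.079 0.079]
wrist [242 163 125  13 512] [307. 168.] ztop -0.0006 mid [ 0.3488 -0.2349] ext [0.021 0.212]
wrist [343 163 118   9 441] [400. 167.] ztop -0.0007 mid [ 0.352  -0.3999] ext [0.014 0.199]
wrist [ 75 167  44   8 131] [ 93. 172.] ztop -0.0003 mid [0.3468 0.1202] ext [0.012 0.073]
wrist [124 168  43   3 102] [145. 169.] ztop -0.0006 mid [0.3492 0.0367] ext [0.004 0.072]
wrist [251 191  42   5 115] [272. 192.] ztop -0.0004 mid [ 0.3066 -0.1796] ext [0.008 0.071]
wrist [399 249  54   4 117] [424. 250.] ztop -0.0003 mid [ 0.1965 -0.4647] ext [0.008 0.098]
{'K': array([[300.01376253,   0.        , 250.06622835],
       [  0.        , 300.01376253, 189.70760135],
       [  0.        ,   0.        ,   1.        ]]), 'R': array([[-1.69255799e-03, -9.99997611e-01,  1.38310225e-03],
       [-9.67830815e-01,  1.98609483e-03,  2.51594056e-01],
       [-2.51596202e-01, -9.12771446e-04, -9.67831864e-01]]), 't': array([-0.14183578,  0.30295282,  0.59788823])}
```

View pics/w1.png

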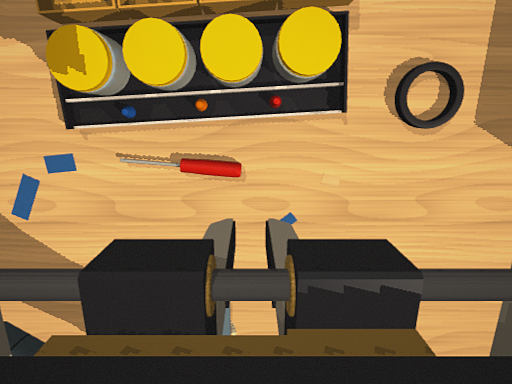

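The wrist view shows all four lids clearly, centred at (309,41), (231,47), (154,51) and (79,58). I'll probe the rightmost lid first, at its robot-side edge.

send_rows:
  deltas:
    - [[0,0,0],[12.6,-7.7,-16],0]
    - [[0,0,0],[12.6,-7.7,-22],0]
    - [[0,0,0],[12.6,-7.7,-23],0]
    - [[0,0,0],[12.6,-7.7,-23],0]
    - [[0,0,0],[12.6,-7.7,-23],0]

```text
time_s: 1.65
tcp_pos: [0.4881, -0.2151, 0.1403]
tool_rot: [[1.0, -0.005, -0.003], [-0.005, -1.0, 0.001], [-0.003, -0.001, -1.0]]
force: [0.9, -0.5, 0.8]
finger_gap: 0.006
```

send_rows:
  deltas:
    - [[0,0,0],[0,0,0],0]
    - [[0,0,0],[0,0,0],0]

```text
time_s: 1.85
tcp_pos: [0.487, -0.2138, 0.1413]
tool_rot: [[1.0, -0.005, -0.006], [-0.005, -1.0, 0.004], [-0.006, -0.004, -1.0]]
force: [0.5, -0.7, 0.2]
finger_gap: 0.006
```

send_rows:
  deltas:
    - [[0,0,0],[1.3,-0.4,-2.5],0]
    - [[0,0,0],[1.3,-0.4,-2.5],0]
    - [[0,0,0],[1.3,-0.4,-2.5],0]

```text
time_s: 2.15
tcp_pos: [0.5015, -0.2176, 0.1212]
tool_rot: [[1.0, -0.004, 0.001], [-0.004, -1.0, -0.001], [0.001, 0.001, -1.0]]
force: [0.1, -0.5, -0.0]
finger_gap: 0.003
```

send_rows:
  deltas:
    - [[0,0,0],[0,0,-0.1],0]
    - [[0,0,0],[0,0,-0.2],0]
    - [[0,0,0],[0,0,-0.3],0]

```text
time_s: 2.45
tcp_pos: [0.5019, -0.2173, 0.1176]
tool_rot: [[1.0, -0.003, 0.001], [-0.003, -1.0, -0.001], [0.001, 0.001, -1.0]]
force: [-0.4, -0.0, 0.0]
finger_gap: 0.004
```

send_rows:
  deltas:
    - [[0,0,0],[0,0,-0.1],0]
    - [[0,0,0],[0,0,-0.1],0]

```text
time_s: 2.65
tcp_pos: [0.5017, -0.2171, 0.1155]
tool_rot: [[1.0, -0.003, -0.0], [-0.003, -1.0, -0.0], [-0.0, 0.0, -1.0]]
force: [-0.0, -0.2, -1.0]
finger_gap: 0.005
```

send_rows:
  deltas:
    - [[0,0,0],[0,0,-0.1],0]
    - [[0,0,0],[0,0,-0.1],0]

```text
time_s: 2.85
tcp_pos: [0.5018, -0.2171, 0.1143]
tool_rot: [[1.0, -0.003, -0.0], [-0.003, -1.0, 0.0], [-0.0, -0.0, -1.0]]
force: [-0.0, -0.2, 1.0]
finger_gap: 0.006
```

send_rows:
  deltas:
    - [[0,0,0],[0,0,-0.1],0]
    - [[0,0,0],[0,0,-0.2],0]
    - [[0,0,0],[0,0,-0.3],0]

```text
time_s: 3.15
tcp_pos: [0.5018, -0.2172, 0.1113]
tool_rot: [[1.0, -0.004, -0.0], [-0.004, -1.0, 0.0], [-0.0, -0.0, -1.0]]
force: [-0.7, -1.0, 0.2]
finger_gap: 0.007
```

send_rows:
  deltas:
    - [[0,0,0],[0,0,-0.1],0]
    - [[0,0,0],[0,0,-0.15],0]

```text
time_s: 3.35
tcp_pos: [0.5018, -0.2171, 0.1098]
tool_rot: [[1.0, -0.003, -0.0], [-0.003, -1.0, 0.0], [-0.0, -0.0, -1.0]]
force: [-1.1, -0.3, 0.2]
finger_gap: 0.002
```

send_rows:
  deltas:
    - [[0,0,0],[0,0,-0.1],0]
    - [[0,0,0],[0,0,-0.1],0]

```text
time_s: 3.55
tcp_pos: [0.5018, -0.2171, 0.1088]
tool_rot: [[1.0, -0.003, -0.0], [-0.003, -1.0, 0.0], [-0.0, -0.0, -1.0]]
force: [0.6, -0.4, -0.6]
finger_gap: 0.004
```

send_rows:
  deltas:
    - [[0,0,0],[0,0,-0.1],0]
    - [[0,0,0],[0,0,-0.1],0]

```text
time_s: 3.75
tcp_pos: [0.5018, -0.2171, 0.1078]
tool_rot: [[1.0, -0.003, -0.0], [-0.003, -1.0, 0.0], [-0.0, -0.0, -1.0]]
force: [0.3, 0.1, -0.4]
finger_gap: 0.004
```

send_rows:
  deltas:
    - [[0,0,0],[0,0,-0.1],0]
    - [[0,0,0],[0,0,-0.1],0]

```text
time_s: 3.95
tcp_pos: [0.5018, -0.2172, 0.1069]
tool_rot: [[1.0, -0.003, -0.0], [-0.003, -1.0, 0.0], [-0.0, -0.0, -1.0]]
force: [0.3, -0.7, 1.8]
finger_gap: 0.008
```

send_rows:
  deltas:
    - [[0,0,0],[0,0,-0.05],0]
    - [[0,0,0],[0,0,-0.05],0]

```text
time_s: 4.15
tcp_pos: [0.5017, -0.2172, 0.1065]
tool_rot: [[1.0, -0.003, -0.0], [-0.003, -1.0, -0.0], [-0.0, 0.0, -1.0]]
force: [-1.8, -0.3, 2.6]
finger_gap: 0.006
```

Contact at a tip height near 0.090, which agrees with the wrist depth. Now pressing in 1 mm steps.

send_rows:
  deltas:
    - [[0,0,0],[0,0,-0.1],0]
    - [[0,0,0],[0,0,-0.1],0]

```text
time_s: 4.35
tcp_pos: [0.5016, -0.2172, 0.1055]
tool_rot: [[1.0, -0.003, -0.0], [-0.003, -1.0, -0.0], [-0.0, 0.0, -1.0]]
force: [-3.3, -0.1, 3.9]
finger_gap: 0.007
```

send_rows:
  deltas:
    - [[0,0,0],[0,0,-0.1],0]
    - [[0,0,0],[0,0,-0.1],0]

```text
time_s: 4.55
tcp_pos: [0.5012, -0.2171, 0.1044]
tool_rot: [[1.0, -0.003, -0.001], [-0.003, -1.0, 0.0], [-0.001, -0.0, -1.0]]
force: [-4.5, -0.1, 5.2]
finger_gap: 0.009
```

Run:
```python
from h import *
img,d,P=lids('wrist','w2')
hsv=cv2.cvtColor(img,cv2.COLOR_RGB2HSV);m=cv2.inRange(hsv,(20,110,90),(35,255,255))>0
for c in [(.530,-.218),(.524,-.118),(.518,-.019),(.511,.081)]:
    k=m&(np.hypot(P[...,0]-c[0],P[...,1]-c[1])<.036)&(P[...,2]>.075)&(P[...,2]<.1); p=P[k]
    if len(p)<30: print(c,len(p));continue
    A=np.c_[p[:,0]-c[0],p[:,1]-c[1],np.ones(len(p))];print(c,len(p),np.linalg.lstsq(A,p[:,2],rcond=None)[0].round(4))
cv2.imwrite('pics/w2s.png',img[:,:,::-1])
```

```text
wrist [ 47   0  30  21 453] [63.  8.] ztop 0.0382 mid [ 0.6369 -0.094 ] ext [0.009 0.013]
wrist [ 131    0   38   57 1157] [148.  30.] ztop 0.0385 mid [ 0.6227 -0.1504] ext [0.028 0.018]
wrist [178   0  10  53 173] [182.  24.] ztop 0.0507 mid [ 0.6219 -0.1756] ext [0.029 0.004]
wrist [190   0  10  61 212] [194.  29.] ztop 0.0507 mid [ 0.6197 -0.1828] ext [0.034 0.004]
wrist [245   0  35  21 317] [264.   7.] ztop 0.0235 mid [ 0.6399 -0.2312] ext [0.011 0.012]
wrist [299   0   5  26 111] [301.  11.] ztop 0.0178 mid [ 0.6386 -0.2528] ext [0.016 0.003]
wrist [ 212    0  300   95 9934] [416.  54.] ztop 0.001 mid [ 0.6176 -0.3655] ext [0.066 0.123]
wrist [226  19  46  37 950] [246.  40.] ztop 0.0261 mid [ 0.6216 -0.2164] ext [0.023 0.031]
wrist [ 88  23  37  37 936] [105.  43.] ztop 0.038 mid [ 0.6212 -0.1178] ext [0.012 0.012]
wrist [306  25  23  26 424] [317.  37.] ztop 0.0385 mid [ 0.6196 -0.2624] ext [0.012 0.012]
wrist [ 50  27  38  26 709] [69. 40.] ztop 0.0261 mid [ 0.6209 -0.0896] ext [0.015 0.022]
wrist [279  30  16  17 115] [284.  40.] ztop 0.0175 mid [ 0.6223 -0.2432] ext [0.011
[... 850 characters left out ...]
7] ext [0.007 0.027]
wrist [  3 310 118  13 491] [ 63. 316.] ztop 0.0005 mid [ 0.3776 -0.0309] ext [0.014 0.115]
wrist [429 310  69  16 786] [460. 319.] ztop 0.0007 mid [ 0.3742 -0.4256] ext [0.019 0.067]
wrist [379 325  16  10 114] [386. 329.] ztop 0.0007 mid [ 0.361  -0.3516] ext [0.012 0.016]
wrist [426 327  69  18 931] [458. 335.] ztop 0.0006 mid [ 0.3539 -0.4257] ext [0.021 0.067]
wrist [  8 329  38   6  90] [ 29. 332.] ztop 0.0006 mid [0.3598 0.007 ] ext [0.007 0.036]
wrist [424 346  66   6 256] [457. 349.] ztop 0.0007 mid [ 0.3377 -0.4257] ext [0.007 0.066]
(0.53, -0.218) 11006 [ 0.1363 -0.0049  0.0903]
(0.524, -0.118) 11522 [ 0.     -0.      0.0851]
(0.518, -0.019) 0
(0.511, 0.081) 0
```

View pics/w2s.png

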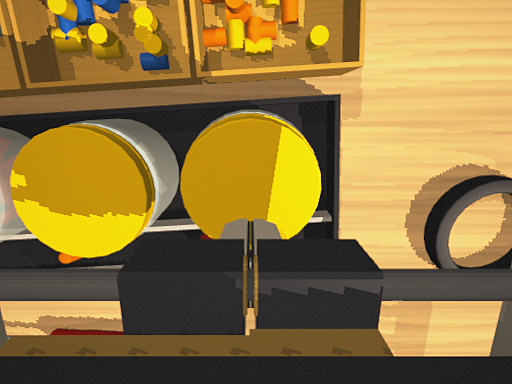

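The wrist depth shows the pressed lid, centred at (250,175), leaning 0.136 rad, while its neighbour is flat. This is the loose lid. I'll lift off, move to its middle and press.

send_rows:
  deltas:
    - [[0,0,0],[0,0,0.6],0]
    - [[0,0,0],[0,0,1.2],0]
    - [[0,0,0],[1.4,0,1.2],0]
    - [[0,0,0],[2.8,0,1.2],0]
    - [[0,0,0],[2.8,0,1.2],0]

```text
time_s: 5.1
tcp_pos: [0.5318, -0.2175, 0.1171]
tool_rot: [[1.0, -0.003, 0.003], [-0.003, -1.0, -0.001], [0.003, 0.001, -1.0]]
force: [-0.6, 0.2, -0.5]
finger_gap: 0.005
```

send_rows:
  deltas:
    - [[0,0,0],[0,0,-0.3],0]
    - [[0,0,0],[0,0,-0.6],0]
    - [[0,0,0],[0,0,-0.6],0]

```text
time_s: 5.4
tcp_pos: [0.5289, -0.2168, 0.1098]
tool_rot: [[1.0, -0.004, -0.001], [-0.004, -1.0, 0.001], [-0.001, -0.001, -1.0]]
force: [-0.2, -0.4, -0.2]
finger_gap: 0.008
```

send_rows:
  deltas:
    - [[0,0,0],[0,0,-0.1],0]
    - [[0,0,0],[0,0,-0.2],0]
    - [[0,0,0],[0,0,-0.2],0]

```text
time_s: 5.7
tcp_pos: [0.5297, -0.2172, 0.1084]
tool_rot: [[1.0, -0.004, -0.0], [-0.004, -1.0, 0.0], [-0.0, -0.0, -1.0]]
force: [-0.2, 0.0, 0.6]
finger_gap: 0.01
```

send_rows:
  deltas:
    - [[0,0,0],[0,0,-0.1],0]
    - [[0,0,0],[0,0,-0.1],0]

```text
time_s: 5.9
tcp_pos: [0.5299, -0.2172, 0.1075]
tool_rot: [[1.0, -0.003, 0.0], [-0.003, -1.0, -0.0], [0.0, 0.0, -1.0]]
force: [-0.2, -0.8, 0.6]
finger_gap: 0.003
```

send_rows:
  deltas:
    - [[0,0,0],[0,0,-0.1],0]
    - [[0,0,0],[0,0,-0.1],0]

```text
time_s: 6.1
tcp_pos: [0.53, -0.2173, 0.1074]
tool_rot: [[1.0, -0.003, 0.001], [-0.003, -1.0, -0.001], [0.001, 0.001, -1.0]]
force: [-2.4, 1.1, 6.9]
finger_gap: 0.006
```

send_rows:
  deltas:
    - [[0,0,0],[0,0,-0.1],0]
    - [[0,0,0],[0,0,-0.1],0]

```text
time_s: 6.3
tcp_pos: [0.53, -0.2173, 0.1069]
tool_rot: [[1.0, -0.003, 0.001], [-0.003, -1.0, -0.001], [0.001, 0.001, -1.0]]
force: [-2.0, 1.2, 9.9]
finger_gap: 0.006
```

send_rows:
  deltas:
    - [[0,0,0],[0,0,-0.1],0]
    - [[0,0,0],[0,0,-0.1],0]

```text
time_s: 6.5
tcp_pos: [0.5301, -0.2174, 0.1061]
tool_rot: [[1.0, -0.003, 0.001], [-0.003, -1.0, -0.001], [0.001, 0.001, -1.0]]
force: [-3.6, 1.5, 11.4]
finger_gap: 0.003
```

send_rows:
  deltas:
    - [[0,0,0],[0,0,-0.1],0]
    - [[0,0,0],[0,0,-0.1],0]

```text
time_s: 6.7
tcp_pos: [0.53, -0.2174, 0.1052]
tool_rot: [[1.0, -0.003, 0.001], [-0.003, -1.0, -0.001], [0.001, 0.001, -1.0]]
force: [-2.3, 1.0, 11.1]
finger_gap: 0.004
```

Sliding down at about 11 N. Continuing.

send_rows:
  deltas:
    - [[0,0,0],[0,0,-0.1],0]
    - [[0,0,0],[0,0,-0.2],0]
    - [[0,0,0],[0,0,-0.2],0]

```text
time_s: 7.0
tcp_pos: [0.5301, -0.2174, 0.1032]
tool_rot: [[1.0, -0.003, 0.001], [-0.003, -1.0, -0.001], [0.001, 0.001, -1.0]]
force: [-3.8, 1.5, 10.9]
finger_gap: 0.009
```

send_rows:
  deltas:
    - [[0,0,0],[0,0,-0.1],0]
    - [[0,0,0],[0,0,-0.1],0]

```text
time_s: 7.2
tcp_pos: [0.53, -0.2173, 0.1023]
tool_rot: [[1.0, -0.003, 0.001], [-0.003, -1.0, -0.001], [0.001, 0.001, -1.0]]
force: [-3.5, 2.1, 11.4]
finger_gap: 0.005
```

send_rows:
  deltas:
    - [[0,0,0],[0,0,-0.05],0]
    - [[0,0,0],[0,0,-0.05],0]

```text
time_s: 7.4
tcp_pos: [0.5301, -0.2173, 0.1022]
tool_rot: [[1.0, -0.003, 0.001], [-0.003, -1.0, -0.001], [0.001, 0.001, -1.0]]
force: [-4.7, 2.0, 15.3]
finger_gap: 0.004
```

Down 5.2 mm and the force is rising, so it has reached the stop. One more small press to be sure, then check the level.

send_rows:
  deltas:
    - [[0,0,0],[0,0,-0.05],0]
    - [[0,0,0],[0,0,-0.05],0]
    - [[0,0,0],[0,0,-0.05],0]
    - [[0,0,0],[0,0,-0.05],0]

```text
time_s: 7.8
tcp_pos: [0.5301, -0.2173, 0.1021]
tool_rot: [[1.0, -0.003, 0.001], [-0.003, -1.0, -0.001], [0.001, 0.001, -1.0]]
force: [-5.5, 3.5, 18.8]
finger_gap: 0.007
```

Run:
```python
from h import *
img,d=arm.grab_frame('wrist');c=arm.calibration('wrist');K,R,t=c['K'],c['R'],c['t']
v,u=np.indices(d.shape);P=(np.stack([(u-K[0,2])/K[0,0]*d,(v-K[1,2])/K[1,1]*d,d],-1)-t)@R
m=cv2.inRange(cv2.cvtColor(img,cv2.COLOR_RGB2HSV),(20,110,90),(35,255,255))>0
for c in [(.530,-.218),(.524,-.118)]:
    p=P[m&(np.hypot(P[...,0]-c[0],P[...,1]-c[1])<.036)&(P[...,2]>.075)&(P[...,2]<.1)]
    A=np.c_[p[:,:2]-c,np.ones(len(p))];print(c,len(p),np.linalg.lstsq(A,p[:,2],rcond=None)[0].round(4))
o=arm.get_obs();print(o['tcp_pos'],o['force'],o['time_s'])
cv2.imwrite('pics/w3.png',img[:,:,::-1])
```

```text
(0.53, -0.218) 5286 [-0.0038  0.0018  0.0852]
(0.524, -0.118) 7978 [-0.0001 -0.0007  0.0851]
[ 0.53006516 -0.21727751  0.10215556] [-5.3620979   3.6721305  16.71998316] 7.85
```

View pics/w3.png

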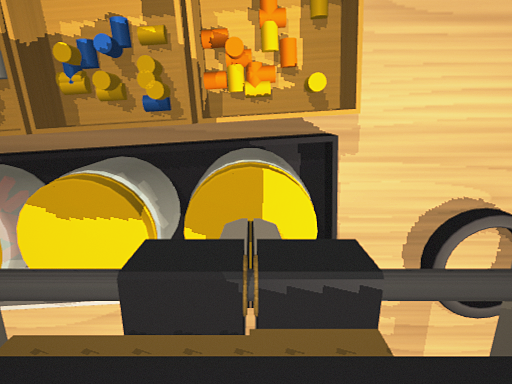

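The view shows the lid at (250,205) under the fingertips. It is level within about 0.004 rad, about 5 mm lower, and held with about 17–19 N. Handing in.

```bash
python3 -c "from cell import arm; print(arm.hand_in())"
```

```text
the job is handed in; nothing more can be done
None
```

I found the loose lid, pressed it home and handed in at about 7.9 s with the fingertips still holding it down. The hand-in gives no verdict.

- **Finding it:** I started at the rightmost lid, near (0.530, -0.218). About 5 N near its robot-side edge leaned it 0.136 rad by wrist depth, so I did not need to press the other three.
- **Pressing it home:** I lifted off and pressed its middle. It slid down at about 11 N and stopped after about 5.2 mm by arm position (5.1 mm by depth).
- **Last checks:** The lid is level within about 0.004 rad and held with about 17–19 N vertically, about 20 N in total. The neighbouring lid is still flat at its earlier height.
- **Not checked:** I did not look at the other two lids or most of the bystanders again, but the fingers touched only this one lid. The two cameras first disagreed by about 4 mm on lid heights; the contact height agreed with the wrist camera.

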